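# Tools back in their homes on the carver's bench

## Robot

A 7-joint arm with a two-finger parallel gripper is mounted at the origin on the work surface. World frame = base frame: x ahead of the robot, y to its left, z up, the work surface at z = 0. Lengths are in m, angles in rad, forces in N, time in s.
With the tool pointing down it reaches from about 0.425 to 1.025 m from the base axis. Payload 3.6 kg.
Tool frame: the origin (TCP) lies at the very end of the fingers, on their centre line; the grasp point (between the pads) lies 19 mm behind it; z points along the fingers, y is the line along which they close (so a half turn about z gives the same grasp; the last joint's range is limited). The gripper opens to 85 mm and grips with 20 to 120 N. Pads are 22 mm wide; open, the fingers measure 114 mm over their backs; the gripper's body (76 mm by 85 mm) begins 54 mm behind the grasp point. The pads swing forward as they close: fully open they stand 13 mm farther back than shut.
Start: joints at [-0.093, 0.591, 0.048, 1.609, -0.033, 0.943, -0.034], TCP at [0.725, 0, 0.231] pointing down, gripper open.
Joint ranges: [-2.69, 2.69], [-0.47, 2.24], [-1.27, 1.36], [0.19, 2.51], [-1.53, 4.68], [0.08, 2.07], [-3.09, 3.09]. Speed limits (rad/s): [2.57, 2.57, 3.14, 3.14, 3.14, 3.14, 3.14].

## Interface

Orientations are given as a unit quaternion [x, y, z, w].
In Python, from cell import observe, get_image, camera_info, sign_off gives the robot as it stands.
- The arm moves only by the tool move_arm, never from a script. Its argument "rows" is a list of rows, each a list of 7 numbers: the turn, a rotation vector about the tool's x, y, z in degrees, then the shift along the tool's x, y, z in cm, then the finger opening in cm, from 0 to 8.54. A call has 1 to 20 rows; each row is the pose to reach, as a shift and turn from the pose commanded when the call began, along the tool's axes at that moment; what a row does not reach only later rows make up. A row lasts 1/10 s, in which the tool goes at most 50 mm and 8.59 degrees, less where a joint would pass 70% of its speed; a pose out of reach is approached as far as the arm can. A call with a gripper value outside its range is refused whole. The fingers move at their own pace and stop on an object; "force" is the grip in N (left out, the last holds). Time passes only in rows, so rows that repeat a pose let the fingers close. It gives the time, the measured TCP pose, the force, the opening and the grip force at its end, in the units of the state.
- observe(): the state, without advancing time (a new reading comes with each control period).
- get_image(name): name is "scene" or "side" or "wrist"; returns (picture, depth): 480x640x3 uint8, blue, green, red; 480x640 float32, m along the optical axis (not along the pixel's ray), 0 where there is no reading.
- camera_info(name): a dict with "fx", "fy", "cx", "cy" (pixels), "eye" and "attitude" of the camera in the world. Camera axes: x right, y down, z forward; pixel columns grow to the right and rows downward; lengths in m; the calibration is good to about 2 mm. A picture is of the moment at which its call begins: read the wrist's pose just before it. camera_info takes no time and is no camera call; for the wrist camera it gives the pose at the moment of the call.
- sign_off(): hands the job in; it is judged then, once.
The state is a dict: "time": time; "joint_pos": joint angles; "qd": joint speeds; "tau": joint torques, N m; "eef_pos": TCP position; "tcp_rot": TCP orientation; "contact_force": force on the tool from outside, world axes, zero at the start; "moment": the same for the moment, N m; "finger_gap": finger opening in m; "grasp_force": force on a finger pad.
Only numpy, scipy, OpenCV 4.12 (cv2) and the standard library are available. Lean on these libraries where they do the work, as an engineer would, in place of code of your own. Each camera call takes 0.05 s, during which the arm holds its last target. There are 200 camera calls.

## Task

Put the four dark-wood tools on the bench away: the big round puck in the big round nest, the small round puck in the small round nest and the sanding block in the rectangular nest, each lying flat on its nest's floor, and the awl into the steel clip, pushed down by its handle past the sprung rollers until it sits fully home. Do not knock over or shift the glue bottle.

Things in the scene. Friction and masses are not known exactly. Their poses are not given: they have to be found in the camera images.
- big_puck: loose big round sanding puck, dark wood with a 4 mm black sole: upright cylinder 60 mm across, 38 mm high. Origin at the centre of its underside (on the bench at the start), z up.
- small_puck: loose small round sanding puck, same make: upright cylinder 38 mm across, 38 mm high. Origin at the centre of its underside, z up.
- sanding_block: loose rectangular sanding block, dark wood with a black sole: 80 mm along its x, 44 mm along its y, 38 mm high. Origin at the centre of its underside, z up.
- awl: loose stubby awl lying flat: octagonal dark-wood handle 124 mm long, 24 mm across flats (one flat down), then a brass collar and a thin steel spike reaching 92 mm from the origin. Origin on the handle axis at mid handle length (12 mm above the bench at the start); x along the handle towards the spike. About 0.1 kg.
- big_nest: fixed round plywood nest with a grey felt floor: recess 76 mm wide, floor 4 mm above the bench, wall 6 mm thick with its rim 14 mm above the bench (88 mm outside). Origin on the bench under its centre.
- small_nest: fixed round plywood nest, same make: recess 54 mm wide, floor 4 mm and rim 14 mm above the bench, wall 6 mm (66 mm outside). Origin on the bench under its centre.
- block_nest: fixed rectangular plywood nest with a grey felt floor: recess 96 mm along its x, 60 mm along its y, floor 6 mm and rim 14 mm above the bench, wall 6 mm (108 x 72 mm outside). Origin on the bench under its centre.
- awl_clip: fixed tool clip, base plate 112 (x) x 84 (y) x 8 mm; origin on the bench under it. Handle lies along x, spike either way, on saddles at x = +-38 mm; seated axis 36 mm up. Sprung brass roller pairs over the saddles (12 mm thick, axes 49 mm up, gap 14 mm) part at 5 to 6 N, from 27 mm above the seat, then snap over the handle. Posts 58 mm high. Fingers fit within x = +-28 mm. Side error under 4 mm.
- glue_bottle: white glue bottle, 42 mm across, 105 mm high, standing near the far middle of the bench; to be left alone. Origin at the centre of its underside.

How it is judged:
At the end, for the whole second after the job is handed in: Pucks and block flat on the floors of their own nests (13 mm of centre, 4 mm of height, 0.1 rad); awl under the rollers (axis 32 to 39.5 mm up, 14 mm of the clip's centre, 0.12 rad of its line, either way round); all released and at rest; glue bottle upright (0.2 rad) (horizontal distance between big_puck and big_nest below 0.013 m and z of big_puck in the frame of big_nest between 0 and 0.008 m and angle between each of big_puck, small_puck, sanding_block's own z axis and vertical below 0.1 rad and horizontal distance between small_puck and small_nest below 0.013 m and z of small_puck in the frame of small_nest between 0 and 0.008 m and horizontal distance between sanding_block and block_nest below 0.013 m and z of sanding_block in the frame of block_nest between 0.002 and 0.01 m and horizontal distance between awl and awl_clip below 0.014 m and z of awl in the frame of awl_clip between 0.032 and 0.0395 m and angle between the x axis of awl and the x axis of awl_clip, either way round below 0.12 rad and angle between glue_bottle's own z axis and vertical below 0.2 rad and linear speed of each of big_puck, small_puck, sanding_block, awl below 0.02 m/s); the robot touches nothing.
It fails at once if the glue bottle is shifted by more than 30 mm or tipped (distance of glue_bottle from where it was at the start of the episode above 0.03 m or angle between glue_bottle's own z axis and vertical above 0.5 rad).
It also fails if it takes over 106 s, if anything falls off the work surface, if the arm or the gripper's body presses on something with over 40 N, if the wrist force passes 120 N, or if a joint passes its speed limit or range.

## Working session

There is one attempt and no reset: what is moved stays moved. The work goes in short steps, Python scripts to look and compute and a tool call to move; the robot and the scene stay as the last step left them, time stands still between calls to the robot, and variables do not carry over. Pictures are saved under pics/ and viewed, at most 14 in all, crops included, and the job is handed in when it is done.

Besides the shell and the picture viewer there is one more tool, called after "Call:" by a JSON object that holds its "op" and its "data", one argument or row to a line. move_arm: Moves the arm, as the interface text tells. Its arguments: {"type":"object","properties":{"rows":{"type":"array","items":{"type":"array","items":{"type":"number"}}},"force":{"type":"number"}},"required":["rows"]}

```bash
ls; mkdir -p pics
python3 - <<'E'
from cell import *
import cv2,numpy as np
s=observe();print(s['time'],s['eef_pos'],s['tcp_rot'])
for n in ["scene","side","wrist"]:
    i=camera_info(n);print(n,i)
    p,d=get_image(n);cv2.imwrite(f"pics/{n}0.png",p);np.save(f"{n}0.npy",d)
E
```

```text
pics
0.0 [ 7.24146731e-01 -2.46348132e-05  2.30098094e-01] [ 0.70709475  0.70711786 -0.00086782 -0.00076439]
scene {'fx': 495.97497914745014, 'fy': 495.97497914745014, 'cx': 313.2011937829018, 'cy': 241.27182764348353, 'eye': array([1.3406217 , 0.00558968, 0.96876303]), 'attitude': array([ 0.64578016,  0.68377962, -0.2406619 , -0.2397817 ])}
side {'fx': 539.7189708149697, 'fy': 539.7189708149697, 'cx': 327.138848399454, 'cy': 240.4208676716768, 'eye': array([0.07046824, 0.8921131 , 0.63393858]), 'attitude': array([-0.20566858,  0.84522596, -0.4776442 ,  0.12308342])}
wrist {'fx': 426.1740640707044, 'fy': 426.1740640707044, 'cx': 321.33685415442346, 'cy': 235.33262767546003, 'eye': array([0.72349789, 0.07871951, 0.3728201 ]), 'attitude': array([ 9.87926074e-01,  1.41818291e-04, -1.23138828e-03,  1.54921065e-01])}
```

View pics/scene0.png

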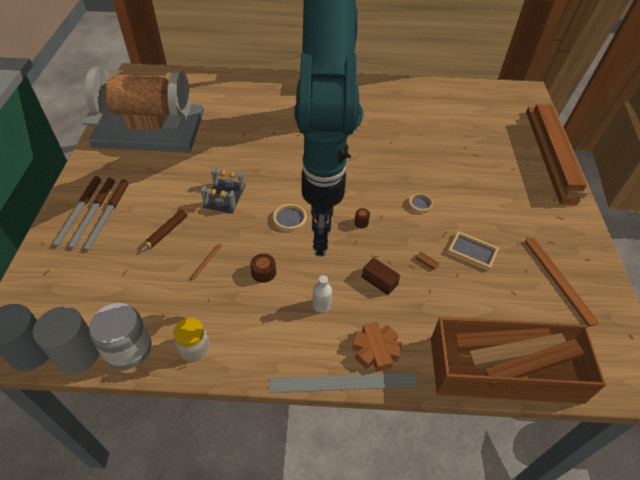

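View pics/side0.png

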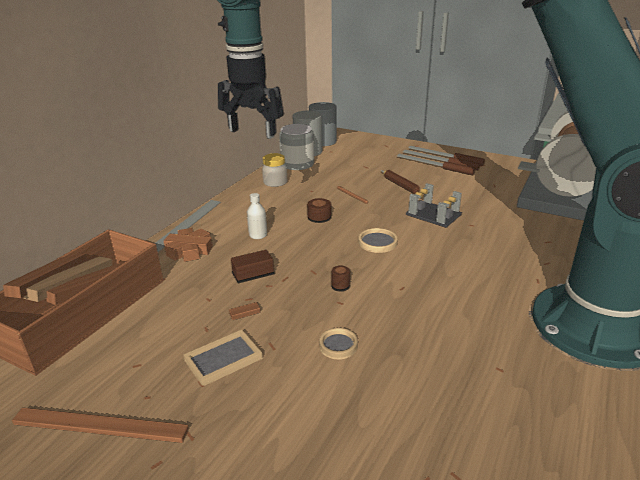

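View pics/wrist0.png

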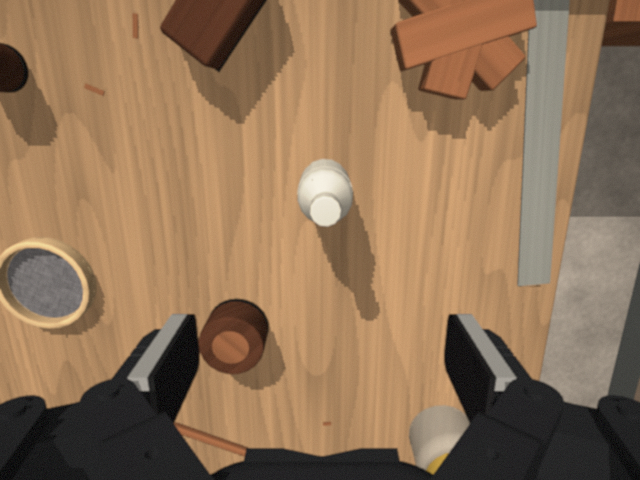

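The scene view shows the following, by pixel position:

| Item | Scene pixel |
|---|---|
| Big puck | (263,267) |
| Small puck | (362,217) |
| Block | (381,275) |
| Awl | handle (168,228), spike towards (142,250) |
| Clip | (224,190) |
| Big nest | (290,217) |
| Small nest | (420,203) |
| Block nest | (473,251) |
| Glue bottle | (322,295) |

The side view shows the same things: big puck (319,210), small puck (341,278), block (253,265), awl (402,181), clip (435,206), and nests at (378,240), (338,343) and (224,357). In the wrist view the bottle is at (325,190) and the big puck at (235,335).

```bash
cat > h.py <<'E'
from cell import *
import cv2,numpy as np
from scipy.spatial.transform import Rotation as R
from scipy.optimize import least_squares
def cloud(d,i):
    v,u=np.mgrid[:480,:640]
    P=np.stack([(u-i['cx'])/i['fx'],(v-i['cy'])/i['fy'],np.ones_like(u,float)],-1)*d[...,None]
    return P@R.from_quat(i['attitude']).as_matrix().T+i['eye']
def ray(px,i,z):
    r=R.from_quat(i['attitude']).as_matrix()@np.array([(px[0]-i['cx'])/i['fx'],(px[1]-i['cy'])/i['fy'],1])
    return i['eye']+r*(z-i['eye'][2])/r[2]
def circ(q):
    f=least_squares(lambda p:np.hypot(q[:,0]-p[0],q[:,1]-p[1])-p[2],[*q[:,:2].mean(0),.03],loss='soft_l1',f_scale=.001)
    return f.x
def rect(q):
    (c,s,a)=cv2.minAreaRect((q[:,:2]*1000).astype(np.float32))
    if s[0]<s[1]: s=s[::-1];a+=90
    return np.round(c,1),np.round(s,1),round((a+90)%180-90,1)
E
cat > m.py <<'E'
from h import *
roi={'scene':dict(big=(263,267,20),small=(362,217,14),block=(381,275,26),awl=(163,232,32),bn=(290,217,22),sn=(420,203,18),kn=(473,251,32),clip=(224,190,28),bottle=(322,295,22)),
'side':dict(big=(319,210,18),small=(341,278,18),block=(253,265,28),awl=(402,181,24),bn=(378,240,24),sn=(338,343,24),kn=(224,357,46),clip=(435,206,34),bottle=(257,217,26))}
for n in roi:
    p=cv2.imread(f'pics/{n}0.png');i=camera_info(n);C=cloud(np.load(n+'0.npy'),i);hsv=cv2.cvtColor(p,cv2.COLOR_BGR2HSV)
    print(n)
    for k,(u,v,r) in roi[n].items():
        m=np.zeros((480,640),bool);m[v-r:v+r,u-r:u+r]=1
        q=C[m];h=hsv[m];print(k,'table z',np.round(np.median(q[q[:,2]<.006][:,2]),4),'p98',np.round(np.percentile(q[:,2],98),4),end=' ')
        if k in('big','small','block'):
            ht=np.percentile(q[:,2],98);t=q[(q[:,2]>.033)&(q[:,2]<.043)]
            print(len(t),rect(t),cv2.minEnclosingCircle((t[:,:2]*1000).astype(np.float32)))
        elif k=='awl':
            t=q[q[:,2]>.012];print(len(t),rect(t),'med',np.round(np.median(q[q[:,2]>.02],0),4),len(t))
        elif k in('bn','sn','kn'):
            t=q[(q[:,2]>.0115)&(q[:,2]<.018)];print(len(t),rect(t),np.round(circ(t)*1000,1),np.round(np.median(t[:,2]),4))
        elif k=='clip':
            t=q[(q[:,2]>.006)];print(rect(t),end=' ');t=q[(q[:,2]>.052)];print(len(t),rect(t))
        else:
            t=q[q[:,2]>.02];print(rect(t))
E
python3 m.py
```

```text
scene
big table z 0.0006 p98 0.0417 413 (array([ 642.3, -132.9]), array([58.7, 58.5]), -22.9) ((642.7250366210938, -133.17123413085938), 30.24319076538086)
small table z 0.0005 p98 0.0408 133 (array([465.4, 103.7]), array([40.2, 33.5]), -0.3) ((465.4153137207031, 102.65448760986328), 20.269441604614258)
block table z 0.0007 p98 0.0407 536 (array([648.5, 146. ]), array([80. , 47.7]), 53.1) ((648.8406982421875, 145.505859375), 43.658084869384766)
awl table z 0.0003 p98 0.0251 478 (array([ 927.9, -234.5]), array([946.3, 128.3]), 22.5) med [ 0.5347 -0.3895  0.0238] 478
bn table z 0.0012 p98 0.3717 171 (array([465.6, -84.9]), array([88.7, 86.3]), 14.6) [466.  -84.5  41.1] 0.014
sn table z 0.0009 p98 0.016 130 (array([391.2, 263.9]), array([66. , 64.7]), -21.1) [391.  264.1  29.8] 0.0141
kn table z 0.0007 p98 0.0161 303 (array([546. , 381.5]), array([107.8,  77.8]), 62.6) [546.5 381.9  48.3] 0.0145
clip table z 0.0005 p98 0.058 (array([ 802.1, -164.4]), array([1127.2,  124.2]), 13.9) 220 (array([ 845. , -165.4]), array([1042.6,  111.3]), 12.9)
bottle table z 0.0005 p98 0.1052 (array([1027.
[... 479 characters left out ...]
2958984)
awl table z 0.0 p98 0.0544 504 (array([331.6, 164.8]), array([1545.3,  120.9]), -71.2) med [ 0.4395 -0.2843  0.0262] 504
bn table z 0.0004 p98 0.0147 183 (array([462.4, -84.8]), array([87.1, 85.9]), -65.2) [463.4 -85.4  41.2] 0.0136
sn table z 0.0006 p98 0.015 291 (array([387.8, 262.5]), array([66.7, 63.7]), -65.0) [387.4 263.3  29.8] 0.0137
kn table z 0.0003 p98 0.015 718 (array([563.2, 352. ]), array([143.3, 133.9]), 64.1) [545.9 379.   49.9] 0.0139
clip table z 0.0001 p98 0.0559 (array([311.6, 192.2]), array([1470.2,  175.3]), -77.8) 210 (array([266.7, 289. ]), array([1262.9,  118.9]), -77.4)
bottle table z 0.0001 p98 0.1012 (array([392.6, 439.9]), array([1109.7,   42.1]), -52.4)
```

```bash
cat > m2.py <<'E'
from h import *
def near(C,d,c,r): return C[(d>0)&(np.hypot(C[...,0]-c[0],C[...,1]-c[1])<r)]
for n in('scene','side'):
    i=camera_info(n);d=np.load(n+'0.npy');C=cloud(d,i);print(n)
    q=near(C,d,(.535,-.39),.1);t=q[q[:,2]>.010];print('awl',len(t),rect(t),'top',np.percentile(q[:,2],[95,99]))
    t=q[q[:,2]>.021];c=t[:,:2].mean(0);w=np.linalg.svd(t[:,:2]-c)[2][0] if len(t)<3000 else 0;s=(t[:,:2]-c)@w;print('  top strip',len(t),c+w*(s.max()+s.min())/2,np.ptp(s),np.degrees(np.arctan(w[1]/w[0])))
    q=near(C,d,(.43,-.26),.085)
    t=q[(q[:,2]>.0055)&(q[:,2]<.3)];print('clip',rect(t));t=q[(q[:,2]>.0055)&(q[:,2]<.011)];print(' plate',len(t),rect(t),np.median(t[:,2]))
    t=q[(q[:,2]>.045)&(q[:,2]<.065)];print(' top',len(t),rect(t),t.mean(0),t[:,2].max())
    q=near(C,d,(.546,.380),.07);t=q[(q[:,2]>.0115)&(q[:,2]<.018)];print('kn',len(t),rect(t)); t=q[(q[:,2]>.003)&(q[:,2]<.009)];print(' floor',len(t),rect(t),np.median(t[:,2]))
    q=near(C,d,(.647,.145),.06);t=q[(q[:,2]>.035)&(q[:,2]<.043)];print('block',len(t),rect(t))
    q=near(C,d,(.77,.02),.06);t=q[(q[:,2]>.02)&(q[:,2]<.12)];print('bottle',rect(t))
p=cv2.imread('pics/scene0.png');a=cv2.resize(p[160:260,130:260],(520,400),interpolation=cv2.INTER_CUBIC);cv2.imwrite('pics/c1.png',a)
E
python3 m2.py
```

```text
scene
awl 484 (array([ 538.8, -398.2]), array([155.2,  27.3]), -29.8) top [0.02254929 0.02581731]
  top strip 250 [ 0.52949119 -0.39186522] 0.13271945781791616 -30.053999666128313
clip (array([ 415.9, -267.6]), array([139.2, 121.5]), 12.9)
 plate 478 (array([ 415.9, -268.2]), array([138.5, 121.2]), 13.6) 0.008194048747658722
 top 306 (array([ 395. , -268.1]), array([98.5, 85.6]), -10.1) [ 0.40082892 -0.26767444  0.05309184] 0.06186544423647522
kn 303 (array([546. , 381.5]), array([107.8,  77.8]), 62.6)
 floor 698 (array([547.2, 381. ]), array([138.7, 124.4]), -50.7) 0.006388818507424676
block 498 (array([649.4, 146. ]), array([80.2, 46.3]), 50.8)
bottle (array([733.5,   9.6]), array([41.6, 32.5]), 83.4)
side
awl 297 (array([ 536.2, -395.5]), array([149.8,  26. ]), -27.7) top [0.02259382 0.0245668 ]
  top strip 117 [ 0.52546033 -0.39189022] 0.126895603604693 -29.776153505689447
clip (array([ 395.3, -269.5]), array([103.1,  91.1]), -9.6)
 plate 354 (array([ 394.6, -269.7]), array([102.5,  89.7]), -11.4) 0.008023705836306794
 top 293 (array([ 393.1, -268.9]), array([94.9, 90.6]), -9.6) [ 0.39909023 -0.26308237  0.05236187] 0.06018601243615174
kn 680 (array([544.5, 379.7]), array([109.6,  77.1]), 63.4)
 floor 1469 (array([547. , 371.1]), array([123.9,  96.9]), 60.4) 0.006588409118976735
block 453 (array([646.3, 144.6]), array([79.4, 46.5]), 52.3)
bottle (array([725.7,  16. ]), array([33.4, 32.2]), -8.9)
```

View pics/c1.png

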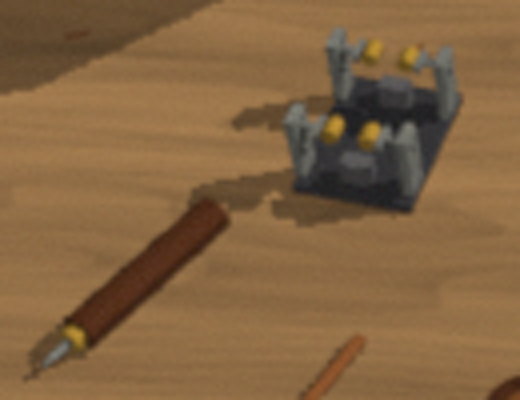

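The crop shows the awl lying from (215,210) to its spike at (40,370). The clip's brass roller pairs are at (372,48)/(408,55) and (333,127)/(370,135). The scene and side views agree within 3 mm, and the heights match the given sizes: puck tops 38–40 mm, rims 14 mm, floor 6 mm. I'll start with the big puck.

```bash
cat > go.py <<'E'
import sys
from h import *
# usage: x y z [yaw of tool y, deg mod 180]  -> turn about tool z (deg), shift in tool axes (cm)
def go(x,y,z,yaw=None):
    s=observe();T=R.from_quat(s['tcp_rot']);M=T.as_matrix()
    d=M.T@(np.array([x,y,z])-s['eef_pos'])*100
    cur=np.degrees(np.arctan2(M[1,1],M[0,1]))
    yaw=cur if yaw is None else yaw
    t=-((yaw-cur+90)%180-90)
    G=R.from_matrix(np.array([[-np.sin(np.radians(yaw)),np.cos(np.radians(yaw)),0],[np.cos(np.radians(yaw)),np.sin(np.radians(yaw)),0],[0,0,-1]]).T)
    rv=(T.inv()*G).as_rotvec(degrees=True)
    if abs(rv[2])>90: rv=(T.inv()*G*R.from_rotvec([0,0,180],degrees=True)).as_rotvec(degrees=True)
    print('from',np.round(s['eef_pos'],4),'yaw',round(cur,1),'q7',round(s['joint_pos'][6],2),'rot',np.round(rv,1),'shift',np.round(d,2))
if __name__=='__main__': go(*map(float,sys.argv[1:]))
E
python3 go.py .641 -.1335 .012 0
python3 - <<'E'
from h import *
i=camera_info('scene')
a,b=[ray(p,i,.055) for p in[(227.5,173),(217.9,192.8)]]
print(a,b,(a+b)/2,np.linalg.norm(a-b),np.degrees(np.arctan2(*(b-a)[1::-1])))
E
```

```text
from [0.7244 0.     0.2304] yaw 0.0 q7 -0.03 rot [-0.1  0.   0. ] shift [-13.35  -8.3   21.85]
[ 0.35817285 -0.26000425  0.055     ] [ 0.43462987 -0.27264103  0.055     ] [ 0.39640136 -0.26632264  0.055     ] 0.07749428195308031 -9.384973586893812
```

Call:
{"op": "move_arm", "data": {
  "rows": [
    [0,0,0,-4.5,-2.8,0,8.5],
    [0,0,0,-9,-5.6,2,8.5],
    [0,0,0,-13.35,-8.3,6,8.5],
    [0,0,0,-13.35,-8.3,10,8.5],
    [0,0,0,-13.35,-8.3,14,8.5],
    [0,0,0,-13.35,-8.3,17,8.5],
    [0,0,0,-13.35,-8.3,19.5,8.5],
    [0,0,0,-13.35,-8.3,21,8.5],
    [0,0,0,-13.35,-8.3,21.85,8.5],
    [0,0,0,-13.35,-8.3,21.85,8.5],
    [0,0,0,-13.35,-8.3,21.85,5],
    [0,0,0,-13.35,-8.3,21.85,5],
    [0,0,0,-13.35,-8.3,21.85,5],
    [0,0,0,-13.35,-8.3,21.85,5],
    [0,0,0,-13.35,-8.3,21.85,5],
    [0,0,0,-13.35,-8.3,21.85,5],
    [0,0,0,-13.35,-8.3,21.85,5]
  ],
  "force": 40
}}

```text
time: 1.85
eef_pos: [0.6434, -0.1337, 0.0146]
tcp_rot: [0.707, 0.707, 0.001, 0.001]
contact_force: [0.3, -0.4, 6.6]
finger_gap: 0.0588
grasp_force: 43.6
```

```bash
python3 go.py .4646 -.085 .0195 0
```

```text
from [ 0.6434 -0.1337  0.0146] yaw 0.0 q7 0.17 rot [0.2 0.  0. ] shift [  4.87 -17.88  -0.54]
```

Call:
{"op": "move_arm", "data": {
  "rows": [
    [0,0,0,0,0,-2,5],
    [0,0,0,0,0,-5,5],
    [0,0,0,1,-4,-5,5],
    [0,0,0,2.2,-8.5,-5,5],
    [0,0,0,3.5,-13,-5,5],
    [0,0,0,4.6,-16.5,-5,5],
    [0,0,0,4.87,-17.8,-4.5,5],
    [0,0,0,4.87,-17.9,-3,5],
    [0,0,0,4.87,-17.9,-2,5],
    [0,0,0,4.87,-17.9,-1.2,5],
    [0,0,0,4.87,-17.9,-0.7,5],
    [0,0,0,4.87,-17.9,-0.5,5],
    [0,0,0,4.87,-17.9,-0.5,5]
  ]
}}

```text
time: 3.15
eef_pos: [0.4636, -0.0849, 0.0185]
tcp_rot: [0.707, 0.707, 0.0, 0.0]
contact_force: [-1.1, 0.2, 7.9]
finger_gap: 0.0586
grasp_force: 44.1
```

Call:
{"op": "move_arm", "data": {
  "rows": [
    [0,0,0,0,0,0,8.5],
    [0,0,0,0,0,0,8.5],
    [0,0,0,0,0,0,8.5],
    [0,0,0,0,0,0,8.5],
    [0,0,0,0,0,-3,8.5],
    [0,0,0,0,0,-8,8.5],
    [0,0,0,0,0,-12,8.5],
    [0,0,0,0,0,-14,8.5],
    [0,0,0,0,0,-14,8.5]
  ]
}}

```text
time: 4.05
eef_pos: [0.465, -0.0851, 0.1606]
tcp_rot: [0.707, 0.707, 0.002, 0.003]
contact_force: [0.1, -1.2, 0.4]
finger_gap: 0.0852
grasp_force: 0.0
```

```bash
cat > snap.py <<'E'
import sys
from h import *
# usage: cam name x y r zlo zhi : centre/rect of points near (x,y) in the height band
def snap(cam,tag,save=True):
    i=camera_info(cam);p,d=get_image(cam)
    if save: cv2.imwrite(f'pics/{tag}.png',p)
    return p,d,cloud(d,i),i
def band(C,d,x,y,r,a,b):
    t=C[(d>0)&(np.hypot(C[...,0]-x,C[...,1]-y)<r)];t=t[(t[:,2]>a)&(t[:,2]<b)]
    return (len(t),rect(t),np.round(t.mean(0),4),np.round(np.median(t[:,2]),4)) if len(t)>5 else len(t)
E
python3 - <<'E'
from snap import *
for c in('wrist','side','scene'):
    p,d,C,i=snap(c,c+'1')
    print(c,'puck',band(C,d,.4645,-.085,.045,.034,.05),'rim',band(C,d,.4645,-.085,.05,.0115,.018))
    print('  small',band(C,d,.4645,.1035,.03,.034,.05))
E
python3 go.py .4645 .1035 .013 0
```

```text
wrist puck (6463, (array([462.3, -85.5]), array([59. , 58.7]), -88.4), array([ 0.4625, -0.0838,  0.042 ]), np.float64(0.0422)) rim (2879, (array([463.9, -86.3]), array([86.9, 86.8]), -44.5), array([ 0.4644, -0.0802,  0.0138]), np.float64(0.0138))
  small 0
side puck (344, (array([460.7, -83.9]), array([58.3, 56.9]), 37.7), array([ 0.4598, -0.0803,  0.0411]), np.float64(0.0417)) rim (207, (array([460.4, -77.6]), array([86.4, 73.3]), 19.4), array([ 0.4563, -0.0684,  0.014 ]), np.float64(0.0137))
  small (176, (array([463.8, 103.9]), array([36.5, 36. ]), -68.9), array([0.4622, 0.1052, 0.0377]), np.float64(0.0378))
scene puck (346, (array([465.9, -83.5]), array([58.6, 58.1]), -11.1), array([ 0.4676, -0.0836,  0.0418]), np.float64(0.042)) rim (165, (array([472.4, -83.7]), array([86.3, 76.1]), -82.5), array([ 0.4821, -0.0811,  0.014 ]), np.float64(0.0139))
  small (130, (array([465. , 103.7]), array([38. , 33.5]), -1.4), array([0.4667, 0.1038, 0.038 ]), np.float64(0.038))
from [ 0.4622 -0.0847  0.1571] yaw 0.0 q7 0.13 rot [-0.1 -0.   0. ] shift [18.82  0.25 14.41]
```

Big puck is seated: its top is at 42 mm, centred in the rim. Next is the small puck.

Call:
{"op": "move_arm", "data": {
  "rows": [
    [0,0,0,4.5,0,0,8],
    [0,0,0,9,0.1,0,7],
    [0,0,0,13.5,0.2,1,7],
    [0,0,0,17,0.2,3,7],
    [0,0,0,18.8,0.2,6,7],
    [0,0,0,18.8,0.2,9,7],
    [0,0,0,18.8,0.2,11.5,7],
    [0,0,0,18.8,0.2,13.3,7],
    [0,0,0,18.8,0.2,14.3,7],
    [0,0,0,18.8,0.2,14.4,7],
    [0,0,0,18.8,0.2,14.4,3],
    [0,0,0,18.8,0.2,14.4,3],
    [0,0,0,18.8,0.2,14.4,3],
    [0,0,0,18.8,0.2,14.4,3],
    [0,0,0,18.8,0.2,14.4,3],
    [0,0,0,18.8,0.2,14.4,3],
    [0,0,0,18.8,0.2,14.4,3],
    [0,0,0,18.8,0.2,14.4,3]
  ],
  "force": 40
}}

```text
time: 6.0
eef_pos: [0.4656, 0.1032, 0.0147]
tcp_rot: [0.707, 0.707, 0.001, 0.0]
contact_force: [-0.7, 0.8, 6.1]
finger_gap: 0.0365
grasp_force: 40.2
```

```bash
python3 go.py .3895 .2635 .018 34; python3 go.py .3895 .2635 .018
```

```text
from [0.4656 0.1032 0.0147] yaw -0.0 q7 -0.25 rot [  0.1   0.  -34. ] shift [16.02 -7.61 -0.34]
from [0.4656 0.1032 0.0147] yaw -0.0 q7 -0.25 rot [ 0.1 -0.   0. ] shift [16.02 -7.61 -0.34]
```

Call:
{"op": "move_arm", "data": {
  "rows": [
    [0,0,0,0,0,-2,3],
    [0,0,0,1,-0.5,-5,3],
    [0,0,0,5,-2.3,-5,3],
    [0,0,0,9,-4.2,-5,3],
    [0,0,0,13,-6.2,-5,3],
    [0,0,0,15.5,-7.4,-5,3],
    [0,0,0,16,-7.65,-4,3],
    [0,0,0,16,-7.65,-2.5,3],
    [0,0,0,16,-7.65,-1.5,3],
    [0,0,0,16,-7.65,-0.8,3],
    [0,0,0,16,-7.65,-0.45,3],
    [0,0,0,16,-7.65,-0.45,3],
    [0,0,0,16,-7.65,-0.45,3]
  ]
}}

```text
time: 7.3
eef_pos: [0.3886, 0.2618, 0.0187]
tcp_rot: [0.708, 0.706, -0.001, 0.0]
contact_force: [-1.4, -0.6, 5.1]
finger_gap: 0.0369
grasp_force: 40.4
```

Call:
{"op": "move_arm", "data": {
  "rows": [
    [0,0,0,0,0,0,7],
    [0,0,0,0,0,0,8],
    [0,0,0,0,0,0,8],
    [0,0,0,0,0,0,8],
    [0,0,0,0,0,-3,8],
    [0,0,0,0,0,-7,8],
    [0,0,0,0,0,-11,8],
    [0,0,0,0,0,-13,8],
    [0,0,0,0,0,-13,8]
  ]
}}

```text
time: 8.2
eef_pos: [0.3901, 0.2644, 0.151]
tcp_rot: [0.707, 0.707, 0.003, 0.0]
contact_force: [-1.0, -0.6, 0.1]
finger_gap: 0.0799
grasp_force: 0.0
```

```bash
python3 - <<'E'
from snap import *
for c in('wrist','side','scene'):
    p,d,C,i=snap(c,c+'2')
    print(c,'puck',band(C,d,.389,.263,.03,.034,.05),'rim',band(C,d,.389,.263,.04,.0115,.018))
    print('  block',band(C,d,.647,.145,.06,.034,.043),'nest',band(C,d,.546,.38,.07,.0115,.018))
E
python3 go.py .6475 .1455 .012 -38.5
```

```text
wrist puck (2770, (array([387.5, 261.4]), array([37.2, 37. ]), -59.1), array([0.3875, 0.2628, 0.0418]), np.float64(0.0421)) rim (2153, (array([388. , 262.9]), array([65.4, 64.8]), 10.9), array([0.3882, 0.2681, 0.0138]), np.float64(0.0138))
  block (150, (array([615.4, 137.4]), array([14.6,  8.2]), -86.2), array([0.6161, 0.1384, 0.0365]), np.float64(0.0366)) nest (3545, (array([537.4, 366.2]), array([77.5, 73.4]), 62.8), array([0.5326, 0.3536, 0.0138]), np.float64(0.0139))
side puck (320, (array([387.5, 261.6]), array([37.5, 37.1]), -85.1), array([0.3856, 0.2645, 0.041 ]), np.float64(0.0418)) rim (283, (array([385.3, 267.1]), array([63.6, 56.8]), 27.1), array([0.3828, 0.2727, 0.0139]), np.float64(0.0138))
  block (484, (array([645.7, 145.1]), array([79.5, 47.9]), 54.8), array([0.6438, 0.1477, 0.0377]), np.float64(0.0377)) nest (669, (array([544.1, 379.7]), array([109.4,  75.8]), 62.6), array([0.5426, 0.3829, 0.0139]), np.float64(0.0139))
scene puck (132, (array([390. , 262.6]), array([37.5, 36.3]), -61.0), array([0.3925, 0.2619, 0.0414]), np.float64(0.0415)) rim (121, (array([395.2, 263.5]), array([64.1, 56.5]), 84.6), array([0.4016, 0.2617, 0.0145]), np.float64(0.0145))
  block (519, (array([648.4, 145.9]), array([79.1, 46.1]), 51.0), array([0.6499, 0.1454, 0.0382]), np.float64(0.0381)) nest (305, (array([546.2, 381.4]), array([107.9,  77.1]), 63.0), array([0.5479, 0.3819, 0.0142]), np.float64(0.0142))
from [0.3879 0.2629 0.1477] yaw 0.0 q7 -0.56 rot [-0.   0.1 38.5] shift [-11.73  25.97  13.55]
```

Call:
{"op": "move_arm", "data": {
  "rows": [
    [0,0,6,-1.7,3.7,0,8],
    [0,0,13,-3.5,7.8,0,8],
    [0,0,20,-5.5,12,0,8],
    [0,0,27,-7.4,16.3,1,8],
    [0,0,33,-9.3,20.6,2,8],
    [0,0,38,-11.2,24.8,4,8],
    [0,0,38,-11.75,25.95,7,8],
    [0,0,38,-11.75,25.95,9.5,8],
    [0,0,38,-11.75,25.95,12,8],
    [0,0,38,-11.75,25.95,13.2,8],
    [0,0,38,-11.75,25.95,13.6,8],
    [0,0,38,-11.75,25.95,13.6,8],
    [0,0,38,-11.75,25.95,13.6,3.5],
    [0,0,38,-11.75,25.95,13.6,3.5],
    [0,0,38,-11.75,25.95,13.6,3.5],
    [0,0,38,-11.75,25.95,13.6,3.5],
    [0,0,38,-11.75,25.95,13.6,3.5],
    [0,0,38,-11.75,25.95,13.6,3.5],
    [0,0,38,-11.75,25.95,13.6,3.5],
    [0,0,38,-11.75,25.95,13.6,3.5]
  ],
  "force": 40
}}

```text
time: 10.35
eef_pos: [0.649, 0.146, 0.0137]
tcp_rot: [0.899, 0.438, 0.001, 0.0]
contact_force: [-0.7, -1.1, 6.6]
finger_gap: 0.0435
grasp_force: 43.0
```

```bash
python3 go.py .5453 .3805 .020 -27
```

```text
from [0.649  0.146  0.0137] yaw -38.0 q7 -0.63 rot [  0.1  -0.1 -11. ] shift [ 12.1  -22.61  -0.63]
```

Call:
{"op": "move_arm", "data": {
  "rows": [
    [0,0,0,0,0,-2,3.5],
    [0,0,0,0.5,-1,-5,3.5],
    [0,0,-2,2.5,-4.8,-5,3.5],
    [0,0,-4,4.6,-8.7,-5,3.5],
    [0,0,-6,6.7,-12.6,-5,3.5],
    [0,0,-8,8.8,-16.5,-5,3.5],
    [0,0,-10,10.8,-20.3,-5,3.5],
    [0,0,-11,12,-22.3,-5,3.5],
    [0,0,-11,12.1,-22.6,-4,3.5],
    [0,0,-11,12.1,-22.6,-2.7,3.5],
    [0,0,-11,12.1,-22.6,-1.6,3.5],
    [0,0,-11,12.1,-22.6,-1,3.5],
    [0,0,-11,12.1,-22.6,-0.7,3.5],
    [0,0,-11,12.1,-22.6,-0.65,3.5],
    [0,0,-11,12.1,-22.6,-0.65,3.5]
  ]
}}

```text
time: 11.85
eef_pos: [0.5447, 0.3768, 0.0198]
tcp_rot: [0.854, 0.521, -0.002, 0.001]
contact_force: [-4.0, -3.1, 10.2]
finger_gap: 0.0429
grasp_force: 43.5
```

Call:
{"op": "move_arm", "data": {
  "rows": [
    [0,0,0,0,0,0,6],
    [0,0,0,0,0,0,7],
    [0,0,0,0,0,0,7],
    [0,0,0,0,0,0,7],
    [0,0,0,0,0,-3,7],
    [0,0,0,0,0,-7,7],
    [0,0,0,0,0,-12,7],
    [0,0,0,0,0,-15,7],
    [0,0,0,0,0,-15,7]
  ]
}}

```text
time: 12.75
eef_pos: [0.5478, 0.382, 0.1742]
tcp_rot: [0.853, 0.522, 0.005, -0.0]
contact_force: [0.2, 0.5, -0.1]
finger_gap: 0.07
grasp_force: 0.0
```

```bash
python3 - <<'E'
from snap import *
for c in('wrist','side','scene'):
    p,d,C,i=snap(c,c+'3')
    print(c,'  block',band(C,d,.546,.38,.06,.034,.053),'nest',band(C,d,.546,.38,.07,.0115,.018))
    if c!='wrist': print('   awl',band(C,d,.535,-.39,.1,.021,.03))
E
python3 go.py .52 -.37 .19 60
```

```text
wrist   block (7305, (array([542.7, 375.3]), array([79.2, 44. ]), 62.8), array([0.5439, 0.3775, 0.0437]), np.float64(0.0439)) nest (3372, (array([544.3, 380. ]), array([108.3,  72.2]), 62.9), array([0.5499, 0.3911, 0.014 ]), np.float64(0.0141))
side   block (1059, (array([541.4, 376.1]), array([79.2, 48. ]), 61.9), array([0.5391, 0.3794, 0.0428]), np.float64(0.0437)) nest (580, (array([544.1, 379.9]), array([108.7,  75.5]), 63.0), array([0.5338, 0.3971, 0.0141]), np.float64(0.0142))
   awl (121, (array([ 524.2, -390.5]), array([127.2,  20. ]), -28.7), array([ 0.5242, -0.3905,  0.0237]), np.float64(0.0235))
scene   block (515, (array([545.3, 375.7]), array([79.4, 46.2]), 64.2), array([0.5486, 0.3747, 0.0435]), np.float64(0.0441)) nest (286, (array([546.9, 380.8]), array([108.3,  75.9]), 63.2), array([0.5594, 0.376 , 0.0144]), np.float64(0.0143))
   awl (247, (array([ 531.3, -391.8]), array([130.9,  23.3]), -28.8), array([ 0.5311, -0.3924,  0.0239]), np.float64(0.024))
from [0.5436 0.38   0.168 ] yaw -27.0 q7 -0.9 rot [ -0.1   0.  -87. ] shift [-67.91  31.93  -2.14]
```

View pics/wrist3.png

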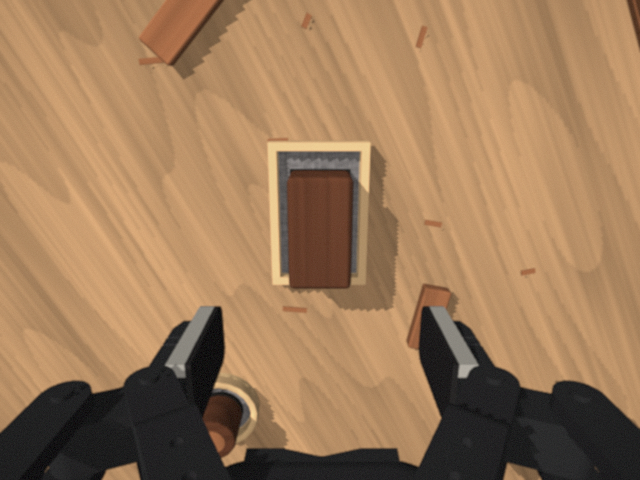

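The wrist view shows the block flat in its nest (block centre (320,228), nest centre (320,213)). It is about 5 mm off centre, which is within tolerance. Next is the awl.

Call:
{"op": "move_arm", "data": {
  "rows": [
    [0,0,2,-2,1,-2,7],
    [0,0,7,-6,2.9,-2,7],
    [0,0,12,-10,4.8,-2,7],
    [0,0,17,-14,6.8,-2,7],
    [0,0,22,-18,8.7,-2,7],
    [0,0,27,-22,10.7,-2,7],
    [0,0,33,-26,12.6,-2,7],
    [0,0,39,-30,14.5,-2,7],
    [0,0,45,-34,16.5,-2,7],
    [0,0,51,-38,18.4,-2,7],
    [0,0,57,-42,20.3,-2,7],
    [0,0,63,-46,22.3,-2,7],
    [0,0,69,-50,24.2,-2,7],
    [0,0,75,-54,26.1,-2,7],
    [0,0,81,-58,28.1,-2,7],
    [0,0,86,-62,30,-2,7],
    [0,0,90,-66,32,-2,7],
    [0,0,93,-69,33.4,-2,7],
    [0,0,93,-69.4,33.6,-2,7],
    [0,0,93,-69.4,33.6,-2,7]
  ]
}}

```text
time: 14.9
eef_pos: [0.5272, -0.3913, 0.1868]
tcp_rot: [0.966, -0.26, -0.002, -0.0]
contact_force: [-0.5, 0.7, -1.2]
finger_gap: 0.07
grasp_force: 0.0
```

Run:
```python
from snap import *
s=observe();print(s['eef_pos'],R.from_quat(s['tcp_rot']).as_matrix()[:,1],s['joint_pos'],abs(s['qd']).max())
p,d,C,i=snap('wrist','wrist4')
t=C[(d>0)&(np.hypot(C[...,0]-.53,C[...,1]+.39)<.1)]
for a in(.012,.020,.022): u=t[(t[:,2]>a)&(t[:,2]<.03)];print(len(u),rect(u),np.median(u[:,2]))
print('table',np.median(t[t[:,2]<.006][:,2]))
```

```text
[ 0.52721236 -0.39129607  0.18683894] [-5.0182021e-01 -8.6497161e-01  7.6892992e-04] [ 0.09019612  0.6702905   0.7417803   1.82589914 -0.57515403  0.87758218
 -0.98929015] 0.04148020327221157
5723 (array([ 537.8, -401.5]), array([154.4,  24.1]), -29.9) 0.02247647502274308
4019 (array([ 528.2, -395.8]), array([131.9,  20.3]), -29.4) 0.023465669913920073
3079 (array([ 527.4, -395.8]), array([130.6,  16.9]), -30.0) 0.023804323482329137
table 2.8166166712584317e-05
```

View pics/wrist4.png

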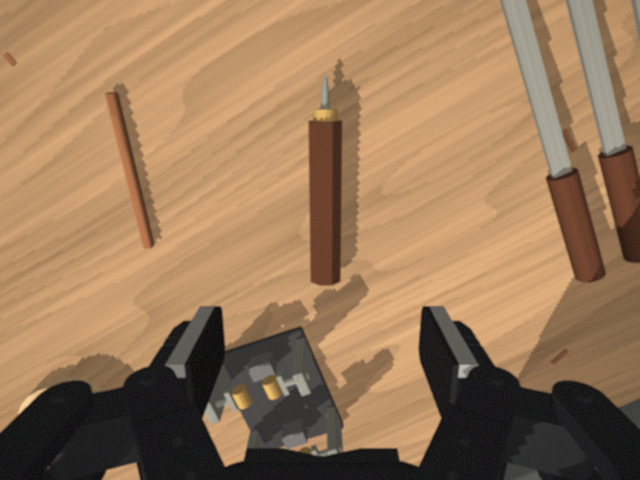

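The wrist view shows the awl handle from its butt at (325,284) to the collar at (324,121), with the spike at the top of the image. The clip is at (280,390). I'll ray-cast the handle ends.

Run:
```python
from snap import *
i=camera_info('wrist')
a,b=ray((325,282),i,.024),ray((324,121.5),i,.024)
c=(a+b)/2;print(a,b,c,np.linalg.norm(b-a),np.degrees(np.arctan2(*(b-a)[1::-1])))
from go import go
go(c[0],c[1],.004,60)
```

```text
[ 0.47461165 -0.36217589  0.024     ] [ 0.58010615 -0.42191905  0.024     ] [ 0.5273589  -0.39204747  0.024     ] 0.12123668667839144 -29.523547000052208
from [ 0.528  -0.3895  0.1869] yaw -120.0 q7 -0.99 rot [-0.   0.2  0. ] shift [ 0.15  0.27 18.29]
```

Call:
{"op": "move_arm", "data": {
  "rows": [
    [0,0,0,0.1,0.3,5,5.5],
    [0,0,0,0.1,0.3,10,5.5],
    [0,0,0,0.1,0.3,14,5.5],
    [0,0,0,0.1,0.3,17,5.5],
    [0,0,0,0.1,0.3,18.2,5.5],
    [0,0,0,0.1,0.3,18.3,5.5],
    [0,0,0,0.1,0.3,18.3,5.5],
    [0,0,0,0.1,0.3,18.3,1.5],
    [0,0,0,0.1,0.3,18.3,1.5],
    [0,0,0,0.1,0.3,18.3,1.5],
    [0,0,0,0.1,0.3,18.3,1.5],
    [0,0,0,0.1,0.3,18.3,1.5],
    [0,0,0,0.1,0.3,18.3,1.5],
    [0,0,0,0.1,0.3,18.3,1.5],
    [0,0,0,0.1,0.3,18.3,1.5],
    [0,0,0,0.1,0.3,18.3,1.5]
  ],
  "force": 100
}}

```text
time: 16.55
eef_pos: [0.529, -0.3947, 0.008]
tcp_rot: [0.966, -0.259, 0.001, 0.0]
contact_force: [-0.3, 1.2, 6.1]
finger_gap: 0.0209
grasp_force: 98.3
```

```bash
python3 go.py .42 -.30 .17 -99.4
```

```text
from [ 0.529  -0.3947  0.008 ] yaw -120.0 q7 -0.82 rot [  0.   -0.2 -20.6] shift [-14.13  -2.75 -16.24]
```

```bash
python3 go.py .405 -.267 .19 -99.4;python3 go.py .405 -.267 .19 -99.4
python3 - <<'E'
from snap import *
# brass rollers: colour mask centroids in scene, side, wrist4
for n,c in(('scene0','scene'),('side0','side')):
    p=cv2.imread(f'pics/{n}.png');h=cv2.cvtColor(p,cv2.COLOR_BGR2HSV);i=camera_info(c)
    m=cv2.inRange(h,(18,150,120),(32,255,255));N,l,st,ce=cv2.connectedComponentsWithStats(m)
    u0,v0,r=(224,190,28) if c=='scene' else (435,206,34)
    for k in range(1,N):
        if abs(ce[k][0]-u0)<r and abs(ce[k][1]-v0)<r and st[k][4]>5: print(c,ce[k].round(1),st[k][4],ray(ce[k],i,.050).round(4))
E
```

```text
from [ 0.529  -0.3947  0.008 ] yaw -120.0 q7 -0.82 rot [  0.   -0.2 -20.6] shift [-17.07  -4.86 -18.25]
from [ 0.529  -0.3947  0.008 ] yaw -120.0 q7 -0.82 rot [  0.   -0.2 -20.6] shift [-17.07  -4.86 -18.25]
scene [223.2 172.1] 20 [ 0.3501 -0.2736  0.05  ]
scene [231.8 173.1] 15 [ 0.3525 -0.2498  0.05  ]
scene [213.2 191.1] 18 [ 0.4241 -0.2874  0.05  ]
scene [222.2 192.6] 14 [ 0.4281 -0.2631  0.05  ]
```

Call:
{"op": "move_arm", "data": {
  "rows": [
    [0,0,0,0,0,-3,1.5],
    [0,0,0,0,0,-7,1.5],
    [0,0,0,0,0,-11,1.5],
    [0,0,0,0,0,-15,1.5],
    [0,0,-4,-3,-1,-18,1.5],
    [0,0,-9,-7,-2,-18.3,1.5],
    [0,0,-14,-11,-3.2,-18.3,1.5],
    [0,0,-18,-15,-4.3,-18.3,1.5],
    [0,0,-20,-17,-4.9,-18.3,1.5],
    [0,0,-20,-17,-4.9,-18.3,1.5],
    [0,0,-20,-17,-4.9,-18.3,1.5],
    [0,0,-20,-17,-4.9,-18.3,1.5]
  ]
}}

```text
time: 17.75
eef_pos: [0.4068, -0.2677, 0.1895]
tcp_rot: [0.996, -0.087, 0.001, 0.001]
contact_force: [-0.9, 0.2, -0.7]
finger_gap: 0.021
grasp_force: 98.3
```

Run:
```python
from snap import *
s=observe();print(s['eef_pos'],R.from_quat(s['tcp_rot']).as_matrix()[:,1],s['joint_pos'],abs(s['qd']).max(),s['finger_gap'])
i=camera_info('wrist');p,d,C,_=snap('wrist','wrist5')
print(i['eye'],band(C,d,.393,-.267,.085,.005,.011),band(C,d,.393,-.267,.085,.045,.065))
h=cv2.cvtColor(p,cv2.COLOR_BGR2HSV);m=cv2.inRange(h,(18,150,100),(32,255,255));N,l,st,ce=cv2.connectedComponentsWithStats(m)
for k in range(1,N):
    if st[k][4]>30:
        q=C[(l==k)&(d>0)];print(ce[k].round(1),st[k][:5],q.mean(0).round(4),q[:,2].max().round(4))
```

```text
[ 0.40681545 -0.2676781   0.18947927] [-0.17405054 -0.98473559  0.00149331] [-0.03926246  0.43716344  0.70235976  2.19546827 -0.46582726  0.65395368
 -0.75204937] 0.012867221621566774 0.02103382216282422
[ 0.48251034 -0.2805452   0.33226808] (3098, (array([ 393.8, -270.7]), array([108.9,  84. ]), -9.9), array([ 0.3967, -0.2854,  0.008 ]), np.float64(0.008)) (2298, (array([ 392.4, -270.2]), array([95.9, 87.6]), -9.8), array([ 0.3966, -0.277 ,  0.055 ]), np.float64(0.057))
```

View pics/wrist5.png

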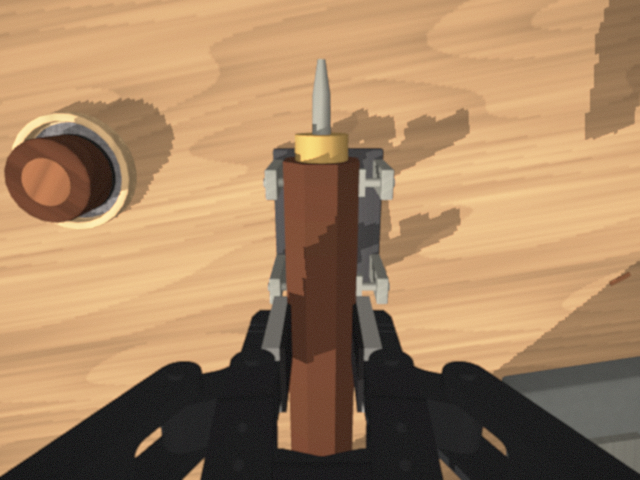

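The wrist view shows the awl held straight in line with the clip at column 322. The posts are at (272,180), (387,180), (276,280) and (381,285), and the clip lies symmetrically around it at about -10°. Next I move over the clip and stop just above the rollers.

```bash
python3 go.py .3965 -.2702 .068 -99.9
```

```text
from [ 0.4068 -0.2677  0.1893] yaw -100.0 q7 -0.75 rot [ 0.1 -0.1 -0.1] shift [-0.99  0.41 12.13]
```

Call:
{"op": "move_arm", "data": {
  "rows": [
    [0,0,0,-0.5,0.2,2,1.5],
    [0,0,0,-1,0.4,5,1.5],
    [0,0,0,-1,0.4,8,1.5],
    [0,0,0,-1,0.4,10.5,1.5],
    [0,0,0,-1,0.4,11.8,1.5],
    [0,0,0,-1,0.4,12.1,1.5],
    [0,0,0,-1,0.4,12.1,1.5],
    [0,0,0,-1,0.4,12.1,1.5]
  ]
}}

```text
time: 18.6
eef_pos: [0.3955, -0.2694, 0.0683]
tcp_rot: [0.996, -0.087, 0.001, 0.001]
contact_force: [0.7, -0.6, -1.0]
finger_gap: 0.0206
grasp_force: 98.3
```

```bash
python3 go.py .3965 -.2702 .030 -99.9
python3 - <<'E'
from snap import *
p,d,C,i=snap('scene','scene6')
a=p[150:220,190:260];b,_,_,_=snap('side','side6');b=b[165:235,400:470]
cv2.imwrite('pics/c6.png',cv2.resize(np.hstack([a,b]),None,fx=5,fy=5,interpolation=cv2.INTER_CUBIC))
E
```

```text
from [ 0.3955 -0.2694  0.0683] yaw -100.0 q7 -0.52 rot [ 0.1 -0.1 -0.1] shift [0.1  0.06 3.83]
```

View pics/c6.png

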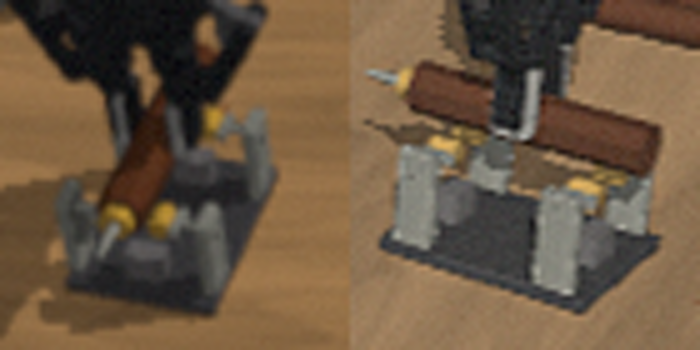

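The left half (scene) and right half (side) both show the awl level, just above and between the rollers, with the fingers between the posts. Pressing down now.

Call:
{"op": "move_arm", "data": {
  "rows": [
    [0,0,0,0.1,0.05,0.5,1.5],
    [0,0,0,0.1,0.05,1,1.5],
    [0,0,0,0.1,0.05,1.5,1.5],
    [0,0,0,0.1,0.05,2,1.5],
    [0,0,0,0.1,0.05,2.5,1.5],
    [0,0,0,0.1,0.05,3,1.5],
    [0,0,0,0.1,0.05,3.4,1.5],
    [0,0,0,0.1,0.05,3.8,1.5],
    [0,0,0,0.1,0.05,4,1.5],
    [0,0,0,0.1,0.05,4,1.5],
    [0,0,0,0.1,0.05,4,1.5]
  ],
  "force": 110
}}

```text
time: 19.8
eef_pos: [0.3962, -0.2698, 0.0312]
tcp_rot: [0.996, -0.088, 0.002, -0.001]
contact_force: [-2.5, 2.2, 41.2]
finger_gap: 0.0209
grasp_force: 120.8
```

Run:
```python
from snap import *
p,d,C,i=snap('scene','scene7')
a=p[150:220,190:260];b,_,_,_=snap('side','side7');b=b[165:235,400:470]
cv2.imwrite('pics/c7.png',cv2.resize(np.hstack([a,b]),None,fx=5,fy=5,interpolation=cv2.INTER_CUBIC))
```

```text
(no output)
```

View pics/c7.png

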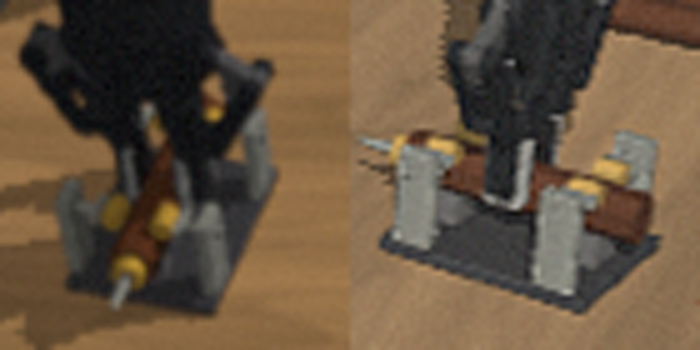

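The handle now sits under all four rollers, and the 41 N upward force shows it bottomed on the saddles. Releasing now.

Call:
{"op": "move_arm", "data": {
  "rows": [
    [0,0,0,0,0,-0.3,1.5],
    [0,0,0,0,0,-0.3,5],
    [0,0,0,0,0,-0.3,5],
    [0,0,0,0,0,-0.3,5],
    [0,0,0,0,0,-0.3,5],
    [0,0,0,0,0,-0.3,5],
    [0,0,0,0,0,-2,5],
    [0,0,0,0,0,-5,5],
    [0,0,0,0,0,-9,5],
    [0,0,0,0,0,-13,5],
    [0,0,0,0,0,-16,5],
    [0,0,0,0,0,-16,5],
    [0,0,0,0,0,-16,5]
  ],
  "force": 30
}}

```text
time: 21.2
eef_pos: [0.3959, -0.2688, 0.188]
tcp_rot: [0.996, -0.087, 0.0, -0.0]
contact_force: [-0.0, -0.6, -0.5]
finger_gap: 0.0498
grasp_force: 0.0
```

Run:
```python
from snap import *
p,d,C,i=snap('wrist','wrist8')
w=cv2.inRange(cv2.cvtColor(p,cv2.COLOR_BGR2HSV),(0,90,20),(14,255,160))>0
def aw(C,d,w):
    t=C[w&(d>0)&(np.hypot(C[...,0]-.394,C[...,1]+.27)<.085)];t=t[(t[:,2]>.035)&(t[:,2]<.07)];return len(t),rect(t),np.percentile(t[:,2],[50,90,97]).round(4)
print('wrist awl',aw(C,d,w),'plate',band(C,d,.394,-.27,.085,.005,.011))
for c in('scene','side'):
    p,d,C,i=snap(c,c+'8');w=cv2.inRange(cv2.cvtColor(p,cv2.COLOR_BGR2HSV),(0,90,20),(14,255,160))>0
    print(c,'awl',aw(C,d,w),'\nbig',band(C,d,.4636,-.085,.04,.034,.05)[1:],'\nsmall',band(C,d,.3885,.262,.03,.034,.05)[1:],'\nblock',band(C,d,.544,.377,.06,.034,.053)[1:],'\nbottle',band(C,d,.728,.012,.05,.02,.12)[1:])
```

```text
wrist awl (5073, (array([ 389.2, -284.6]), array([124.6,  53.3]), -10.2), array([0.0473, 0.0487, 0.0492])) plate (7461, (array([ 392.2, -270.4]), array([111.5,  84. ]), -9.9), array([ 0.3952, -0.2708,  0.008 ]), np.float64(0.008))
scene awl (240, (array([ 394.5, -267. ]), array([128.1,  29.4]), -8.5), array([0.0468, 0.0501, 0.0511])) 
big ((array([464.2, -83.8]), array([59.4, 59.3]), 69.3), array([ 0.4676, -0.0836,  0.0419]), np.float64(0.042)) 
small ((array([390.5, 262.6]), array([38.3, 37.8]), -70.5), array([0.393 , 0.2618, 0.0413]), np.float64(0.0417)) 
block ((array([545.6, 375.3]), array([79.7, 46.8]), 64.8), array([0.5485, 0.3746, 0.0434]), np.float64(0.0438)) 
bottle ((array([732.4,  10. ]), array([41.3, 34.7]), 88.9), array([0.7372, 0.0099, 0.066 ]), np.float64(0.0685))
side awl (252, (array([ 392.2, -259.7]), array([123.8,  37.2]), -5.8), array([0.0444, 0.0485, 0.0495])) 
big ((array([460.9, -84.1]), array([61.1, 57.8]), -65.9), array([ 0.4599, -0.0803,  0.041 ]), np.float64(0.0416)) 
small ((array([387.1, 261.8]), array([38. , 36.7]), -77.7), array([0.3858, 0.2644, 0.0411]), np.float64(0.0416)) 
block ((array([541.6, 375.7]), array([80.4, 45.5]), 62.8), array([0.5392, 0.3795, 0.0428]), np.float64(0.0437)) 
bottle ((array([719.8,  13.5]), array([42.5, 35.1]), 60.8), array([0.7175, 0.0187, 0.06  ]), np.float64(0.0597))
```

View pics/wrist8.png

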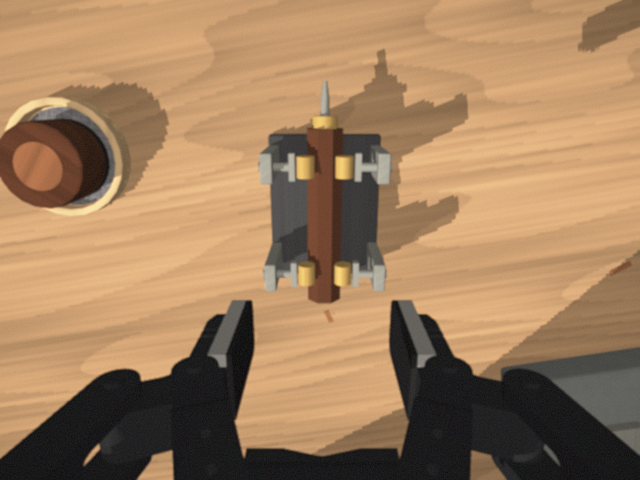

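View pics/side8.png

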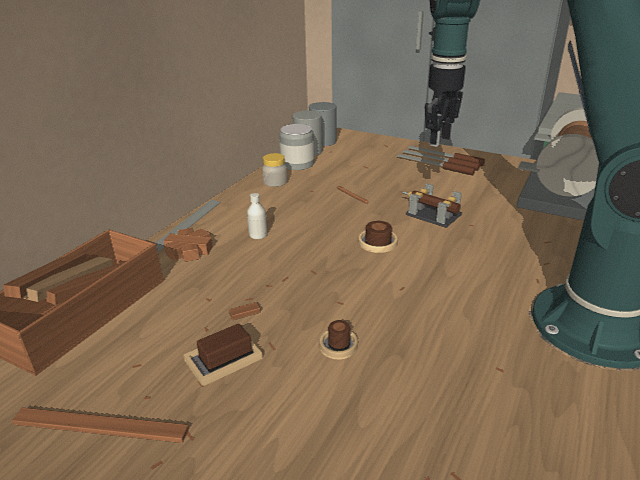

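The wrist view shows the awl seated under the rollers: handle from (324,130) to (324,300), clip centre near (325,215), top at 48 mm, so its axis is about 36 mm up. The side view shows both pucks and the block in their nests, and the bottle has not moved.

```bash
python3 -c "
from cell import *
print(sign_off())"
```

```text
the job is handed in; nothing more can be done
None
```

I handed the job in at about 21 s of the 106 s allowed: both pucks and the block lie flat in their nests, the awl is home in the clip, and the glue bottle hasn't moved. That is from my last camera check; the hand-in returned no verdict.

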